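# Set the gap of a plate cell and hold the feeler blade in it

### The arm

A 7-joint arm with a two-finger parallel gripper is mounted at the origin on the work surface. World frame = base frame: x ahead of the robot, y to its left, z up, the work surface at z = 0. Lengths are in m, angles in rad, forces in N, time in s.
With the tool pointing down it reaches from about 0.425 to 0.875 m from the base axis. Payload 4.7 kg.
Tool frame: the origin (TCP) lies midway between the tips of the shut fingers; the grasp point (between the pads) lies 19 mm behind it; z points along the fingers, y is the direction in which the jaws open and shut (so a half turn about z gives the same grasp; the last joint's range is limited). The gripper opens to 87 mm and grips with 3 to 60 N. Pads are 19 mm wide; open, the fingers measure 117 mm over their backs; the gripper's body (75 mm by 190 mm) begins 51 mm behind the grasp point.
Start: joints at [-1.156, 0.321, -0.07, 1.45, 0.023, 1.371, -0.057], TCP at [0.254, 0.598, 0.223] pointing down, gripper open.
Joint ranges: [-2.86, 2.86], [-0.3, 2.09], [-1.38, 1.24], [0.06, 2.45], [-1.56, 4.7], [0.09, 2.05], [-2.69, 2.69]. Speed limits (rad/s): [2.57, 2.57, 3.14, 3.14, 3.14, 3.14, 3.14].

### API

Orientations are given as a rotation vector (axis times angle).
In Python, from bench import get_state, eyes, job gives the robot as it stands. The module is installed in compiled form; this text tells all that it offers.
- The arm moves only by the shell command python3 -m jog 'ROWS' [FORCE]. ROWS is JSON, a list that holds one entry, the list of rows, each a list of 5 numbers: the opening, from 0 (shut) to 1 (fully open), then the shift along the tool's x, y, z in units of 40 mm (1.0 is 40 mm), then the turn about the tool's z in units of 5 degrees (1.0 is 5 degrees). In form: [[[jaw, dx, dy, dz, turn], ...]]. A call has 1 to 10 rows; each row shifts and turns the commanded pose from where the row before left it, along the tool's axes as they then stand; what a row does not reach is not made up. A row lasts 1/8 s, in which the tool goes at most 62.5 mm and 10.7 degrees, less where a joint would pass 70% of its speed; a pose out of reach is approached as far as the arm can. A call is refused whole if a number of a shift passes 1 or a number of a turn 1, either way. A call with a gripper value outside its range is refused whole. The fingers move at their own pace and stop on an object; FORCE is the grip in N (left out, the last holds). Time passes only in rows, so rows that do not move let the fingers close. It gives the time, the measured TCP pose, the force and the opening at its end, in the units of the state.
- get_state(): the state, without advancing time (a new reading comes with each control period).
- eyes.get_image(name): name is "side" or "top"; returns (picture, depth): 400x640x3 uint8, red, green, blue; 400x640 float32, m along the optical axis (not along the pixel's ray), 0 where there is no reading.
- eyes.camera_params(name): a dict with "camera_matrix" (3x3 intrinsics, pixels), "pose" (4x4, takes a point from camera to world coordinates). Camera axes: x right, y down, z forward; pixel columns grow to the right and rows downward; lengths in m; the calibration is good to about 2 mm. A picture is of the moment at which its call begins. camera_params takes no time and is no camera call.
- job.close_job(): hands the job in, once; it reports no verdict.
The state is a dict: "time": time; "joint_positions": joint angles; "qd": joint speeds; "joint_torque": joint torques, N m; "position": TCP position; "tool_rot": TCP orientation; "ft_force": force on the tool from outside, world axes, zero at the start; "torque": the same for the moment, N m; "grip_width": opening from 0.0 (shut) to 1.0 (fully open).
Only numpy, scipy, OpenCV 4.12 (cv2) and the standard library are available. Lean on these libraries where they do the work, as an engineer would, in place of code of your own. Each camera call takes 0.05 s, during which the arm holds its last target. There are 200 camera calls.

### The job

Turn the black gap dial of the plate cell clockwise until its white pointer stands at the red mark. Then take the yellow-handled feeler blade out of the rack and slide it, upright, down between the cell's two steel plates until it drags snugly with the top edge of the plates' flared lips at the red band on the blade. Finish while still holding the blade there, and leave the other blades, the jars, the bottle and the beaker alone.

Things in the scene. Friction and masses are not known exactly. Their poses are not given: they have to be found in the camera images.
- cell: the plate cell, fixed: a white base 150 (x) by 290 (y) mm carrying an aluminium head, top 24 mm above the bench, with the dial near its -y end and the two plates near its +y end. The head floats up to 6 mm along y and so centres itself on the blade. Origin under the middle of the base, on the bench; axes as just named, z up
- gap_dial (a joint): angle of the dial in rad, 0 to 1.8, growing clockwise seen from above. The white pointer shows the cell's -x direction at 0 and turns towards the cell's +y. The red mark on the scale is at 1.30 rad. Turning clockwise moves one plate towards the other, 4 mm per rad. It takes about 0.06 N m and stays where it is left
- gap_dial_grip (a point): point on the dial's upright axis, 61 mm above the bench, at the height to grip. The dial has a black bar grip 49 mm long, 14 mm thick and 32 mm tall (top 68 mm above the bench) that lies along the pointer's direction; it is turned by the bar from above
- mouth (a point): middle of the gap between the two upright steel plates, level with the top edge of their flared lips, 80 mm above the bench. The gap is a slit along the cell's x (plates 50 mm long); the lips open to 13 mm at the top and narrow over 15 mm to the straight slit, 35 mm deep and 2.4 mm wide with the dial at the mark. Entering with the 4 mm blade takes 5 to 12 N, then it drags with 4 to 8 N
- driven_plate: the plate on the dial's side, moved by the dial along the cell's y
- sprung_plate: the plate on the side away from the dial; it gives way along the cell's y on a light spring (2.5 N/mm)
- rack: grey block 160 (x) by 60 (y) by 72 (z) mm, fixed, with three through slots in a row along its x, 46 mm apart, each 24 by 8 mm. The three blades hang in it in any order, handles resting on its top, all flat along the rack's x. Origin under its middle
- yellow_blade_grip (a point): the yellow-handled feeler blade; this point lies at the centre of its handle; handle 30 (x) by 14 (y) by 50 (z) mm, long side upright, z up. Below the handle stands a steel blade 20 (x) by 4 (y) mm that reaches 60 mm below the handle's underside (tip 85 mm below this point). It weighs about 70 g and is gripped across its 14 mm thickness (along y)
- yellow_blade: the same blade as a whole; its origin is at the same point
- band (a point): middle of the red band, 10 mm tall, painted round the yellow-handled blade, 50 mm below the handle's centre and 35 mm above the tip
- blue_blade_grip (a point): the blue-handled blade, to be left in the rack; this point lies at the centre of its handle; handle 30 (x) by 14 (y) by 50 (z) mm, long side upright, z up
- green_blade_grip (a point): the green-handled blade, to be left in the rack; this point lies at the centre of its handle; handle 30 (x) by 14 (y) by 50 (z) mm, long side upright, z up
- jar_a: white jar with red lid, 60 mm across, 75 mm tall, loose; origin under its middle
- jar_b: white jar with red lid, 60 mm across, 75 mm tall, loose; origin under its middle
- jar_c: small white jar with red lid, 44 mm across, 55 mm tall, loose; origin under its middle
- amber: brown bottle with black cap, 66 mm across, 140 mm tall, loose; origin under its middle
- beaker: open glass beaker, 72 mm across, 90 mm tall, loose; origin under its middle
There are look-alikes about, which are no part of the job. What is meant by the yellow_blade is not pink, and is the smaller of those in its own colour.

How it is judged:
By the outcome, as a careful person would: the job done as asked, in the order asked, and still so for the second after the job is handed in, while the arm keeps its last pose, push and grip.
It also fails if it takes over 51 s, if anything falls off the work surface, if the arm or the gripper's body presses on something with over 40 N, if the wrist force passes 120 N, or if a joint passes its speed limit or range.

## Working session

There is one attempt and no reset: what is moved stays moved. The work goes in short steps, Python scripts to look and compute and a shell command to move; the robot and the scene stay as the last step left them, time stands still between calls to the robot, and variables do not carry over. Pictures are saved under pics/ and viewed, about 8 in all and at most 12, crops included, and the job is handed in when it is done.

```bash
mkdir -p pics; cat > h.py <<'E'
import numpy as np, cv2
from bench import get_state, eyes, job
from scipy.spatial.transform import Rotation as R
def snap(n):
    im,d=eyes.get_image(n); return im,d
def save(im,f): cv2.imwrite('pics/'+f,im[:,:,::-1])
def pt(n,u,v,z):
    p=eyes.camera_params(n);K=p['camera_matrix'];T=np.array(p['pose'])
    r=T[:3,:3]@np.linalg.inv(K)@np.array([u,v,1.]);o=T[:3,3]
    return o+r*(z-o[2])/r[2]
def dpt(n,u,v,d):
    p=eyes.camera_params(n);K=p['camera_matrix'];T=np.array(p['pose'])
    return T[:3,:3]@(np.linalg.inv(K)@np.array([u,v,1.])*d)+T[:3,3]
def proj(n,P):
    p=eyes.camera_params(n);K=np.array(p['camera_matrix']);T=np.array(p['pose'])
    q=K@(T[:3,:3].T@(np.array(P)-T[:3,3]));return q[:2]/q[2]
E
python3 - <<'E'
from h import *
for n in('top','side'):
    im,d=snap(n);save(im,n+'0.png');np.savez(n+'0.npz',im=im,d=d)
    p=eyes.camera_params(n);print(n,np.round(p['pose'],3).tolist(),np.round(p['camera_matrix'],1).tolist())
s=get_state();print(s['time'],s['position'],R.from_rotvec(s['tool_rot']).as_matrix().round(3),s['grip_width'],s['ft_force'])
E
```

```text
top [[-0.01, -0.99, 0.142, 0.391], [-1.0, 0.009, -0.011, 0.099], [0.01, -0.142, -0.99, 1.341], [0.0, 0.0, 0.0, 1.0]] [[425.4, 0.0, 316.5], [0.0, 425.4, 201.7], [0.0, 0.0, 1.0]]
side [[0.788, -0.382, 0.484, 0.061], [-0.616, -0.464, 0.637, -0.564], [-0.019, -0.799, -0.6, 0.714], [0.0, 0.0, 0.0, 1.0]] [[412.8, 0.0, 314.5], [0.0, 412.8, 200.6], [0.0, 0.0, 1.0]]
0.1 [0.25343709 0.59797842 0.22155433] [[-0.921  0.39  -0.001]
 [ 0.39   0.921 -0.002]
 [-0.    -0.002 -1.   ]] 1.001674787834136 [ 0.14630458 -0.66967784  0.4179622 ]
```

View pics/top0.png

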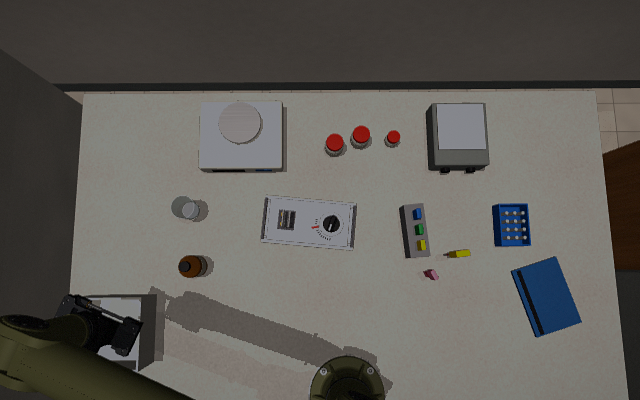

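View pics/side0.png

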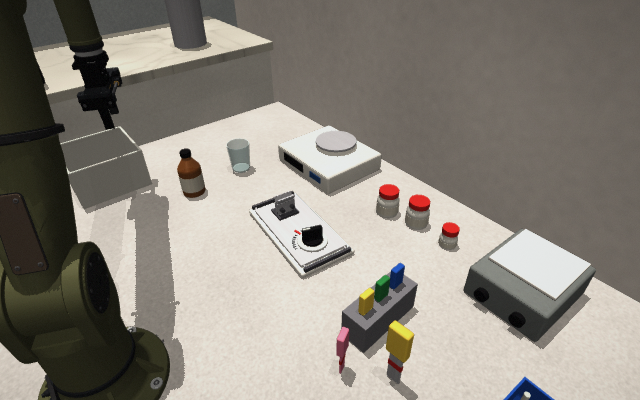

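Top view: the cell's plates are near (287,219) and its dial near (332,224). Yellow candidates are the rack blade at (422,245) and a larger free-standing blade at (458,253); there is also a pink one at (431,274). By the description I choose the smaller yellow one, in the rack at (422,245). Next is a close crop to check it.

```bash
python3 - <<'E'
from h import *
t=np.load('top0.npz');s=np.load('side0.npz');im=t['im'];d=t['d'];S=s['im']
a=cv2.resize(im[185:260,255:365],None,fx=3.6,fy=3.6,interpolation=cv2.INTER_CUBIC)
b=cv2.resize(im[195:285,395:475],None,fx=3,fy=3,interpolation=cv2.INTER_CUBIC)
c=cv2.resize(S[185:275,245:355],None,fx=3.6,fy=3.6,interpolation=cv2.INTER_CUBIC)
e=cv2.resize(S[255:385,325:425],None,fx=2.4,fy=2.4,interpolation=cv2.INTER_CUBIC)
o=np.zeros((600,800,3),np.uint8)
for q,(x,y) in((a,(0,0)),(b,(410,0)),(c,(0,275)),(e,(410,280))):
    h,w=q.shape[:2];h=min(h,600-y);w=min(w,800-x);o[y:y+h,x:x+w]=q[:h,:w]
save(cv2.convertScaleAbs(o,alpha=1.3),'crop1.png')
h=cv2.cvtColor(im,cv2.COLOR_RGB2HSV)
def comps(m,nm):
    n,l,st,c=cv2.connectedComponentsWithStats(m.astype(np.uint8))
    for i in range(1,n):
        if st[i,4]>12:
            ys,xs=np.where(l==i);dd=d[ys,xs];u,v=c[i]
            print(nm,st[i].tolist(),c[i].round(1),cv2.minAreaRect(np.c_[xs,ys].astype(np.float32)),dpt('top',u,v,np.median(dd)).round(4))
H,Sa,V=cv2.split(h)
roi=np.zeros_like(H,bool);roi[190:290,255:480]=1
comps(roi&(H>20)&(H<35)&(Sa>150)&(V>90),'yel')
comps(roi&(H>100)&(H<125)&(Sa>150)&(V>70),'blue')
comps(roi&(H>45)&(H<80)&(Sa>150)&(V>60),'grn')
comps(roi&((H<8)|(H>172))&(Sa>130)&(V>90),'red')
m=np.zeros_like(roi);m[195:265,312:355]=1
comps(m&(V<45),'dark')
m=np.zeros_like(roi);m[190:265,255:310]=1
comps(m&(V<110),'dark2')
comps(roi&(V>170)&(Sa<25),'white')
# depth-based tall points
ys,xs=np.mgrid[190:270,255:365];P=np.array([dpt('top',u,v,d[v,u]) for u,v in zip(xs.ravel(),ys.ravel())])
for lo,hi in((.06,.075),(.072,.09)):
    k=(P[:,2]>lo)&(P[:,2]<hi)&(P[:,1]>.16 if lo>.07 else P[:,1]<.14);print(lo,k.sum(),P[k].mean(0).round(4),P[k].min(0).round(4),P[k].max(0).round(4))
E
```

```text
yel [420, 240, 6, 10, 46] [422.7 244.5] ((422.7099914550781, 244.47000122070312), (9.616652488708496, 4.38406229019165), 81.8698959350586) [ 0.4384 -0.2179  0.1224]
yel [456, 250, 14, 7, 86] [462.5 252.9] ((462.5, 253.0), (6.0, 13.0), 90.0) [ 0.4128 -0.3215  0.1484]
blue [416, 208, 6, 10, 44] [418.3 212.5] ((418.2899169921875, 212.52996826171875), (9.333809852600098, 4.38406229019165), 81.8698959350586) [ 0.5307 -0.2096  0.1216]
grn [418, 224, 6, 10, 40] [420.5 228.5] ((420.4999694824219, 228.49998474121094), (9.333809852600098, 3.9597983360290527), 81.8698959350586) [ 0.4844 -0.214   0.1213]
dark [323, 216, 17, 16, 190] [331.1 223.3] ((331.0, 223.5000457763672), (15.205260276794434, 15.652474403381348), 63.43495178222656) [0.5094 0.0396 0.0398]
dark2 [260, 197, 9, 43, 159] [263.9 218.3] ((263.9709777832031, 218.05108642578125), (6.0442657470703125, 42.257301330566406), 3.012787342071533) [0.5285 0.2476 0.0228]
dark2 [277, 209, 19, 22, 295] [286.2 219.7] ((286.11541748046875, 219.5769500732422), (16.99275779724121, 19.96959114074707), 7.125016689300537) [0.5222 0.1776 0.0326]Traceback (most recent call last):
  File "<stdin>", line 30, in <module>
  File "h.py", line 12, in dpt
    p=eyes.camera_params(n);K=p['camera_matrix'];T=np.array(p['pose'])
ValueError: time passes only in moves, steps and waits
```

View pics/crop1.png

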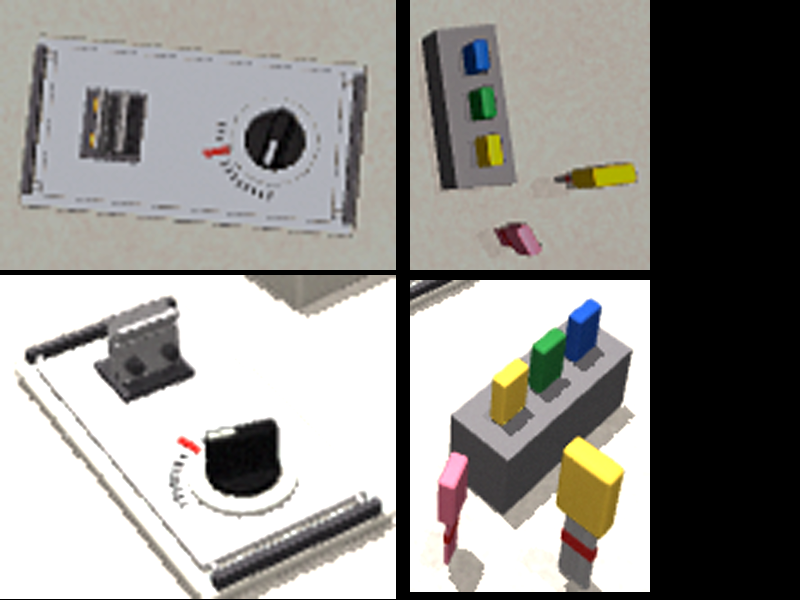

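The crop confirms it: the rack's near-end blade is the small yellow one, and the free one is larger with a longer handle. Now the measurements, using depth and cached calibration.

```bash
cat >> h.py <<'E'
_c={}
def cp(n):
    if n not in _c:
        p=eyes.camera_params(n);_c[n]=(np.array(p['camera_matrix']),np.array(p['pose']))
    return _c[n]
def cloud(n,d):
    K,T=cp(n);v,u=np.mgrid[0:400,0:640]
    return (np.stack([(u-K[0,2])/K[0,0]*d,(v-K[1,2])/K[1,1]*d,d],-1)@T[:3,:3].T)+T[:3,3]
E
python3 - <<'E'
from h import *
for n in('top','side'):
    z=np.load(n+'0.npz');im=z['im'];d=z['d'];P=cloud(n,d)
    X,Y,Z=P[...,0],P[...,1],P[...,2];ok=d>0
    def rep(nm,m):
        q=P[m&ok]
        if len(q)<5: print(n,nm,len(q));return
        r=cv2.minAreaRect(q[:,:2].astype(np.float32)*1000)
        w,V=np.linalg.eigh(np.cov(q[:,:2].T));a=np.degrees(np.arctan2(V[1,1],V[0,1]))
        print(n,nm,len(q),'mean',q.mean(0).round(4),'rect',np.round(r[0],1),np.round(r[1],1),round(r[2],1),'pca',a.round(1))
    reg=(X>.42)&(X<.62)&(Y>-.05)&(Y<.3)
    rep('bartop',reg&(Y<.1)&(Z>.062)&(Z<.075))
    rep('platetop',reg&(Y>.12)&(Z>.072)&(Z<.088))
    rep('cell',reg&(Z>.015)&(Z<.03))
    hh=cv2.cvtColor(im,cv2.COLOR_RGB2HSV);H,S,V=cv2.split(hh)
    yel=(H>20)&(H<35)&(S>130)&(V>80)
    rep('ytop',yel&(X>.4)&(X<.5)&(Y>-.26)&(Y<-.19)&(Z>.117)&(Z<.127))
    rep('bigyel',yel&(Y<-.26)&(Z>.1))
    if yel[Y<-.26].any(): print('bigmaxz',Z[yel&(Y<-.26)&(Y>-.4)&ok].max(), Y[yel&(Y<-.26)&(Y>-.4)].max())
    rep('rack',(abs(X-.48)<.12)&(abs(Y+.21)<.06)&(Z>.066)&(Z<.078))
    rep('red',reg&((H<8)|(H>172))&(S>110)&(V>60)&(Y<.15))
    rep('amber',(Z>.12)&(Z<.15)&(X>.3)&(X<.6)&(Y>.3)&(Y<.55))
    rep('ptr',reg&(Y<.08)&(Z>.05)&(S<60)&(V>110))
E
```

```text
top bartop 73 mean [0.5087 0.0405 0.0675] rect [509.   40.3] [13.9 48.2] 69.3 pca 159.7
top platetop 73 mean [0.5243 0.1778 0.0787] rect [522.9 177.6] [24.8 49. ] 84.6 pca 172.0
top cell 3425 mean [0.5149 0.1116 0.0233] rect [516.1 109.8] [288.6 149.1] 84.0 pca 84.3
top ytop 47 mean [ 0.4385 -0.2182  0.1219] rect [ 438.6 -219. ] [26.9 13.9] 5.4 pca -171.0
top bigyel 87 mean [ 0.4129 -0.3218  0.1483] rect [ 412.7 -321.8] [39.3 16.7] 89.6 pca 95.9
bigmaxz 0.15482708663494726 -0.30217898736655274
top rack 822 mean [ 0.4822 -0.2118  0.0722] rect [ 462.8 -216.4] [204.3  61.5] 5.3 pca -174.0
top red 13 mean [0.5004 0.0885 0.0259] rect [500.5  89.1] [ 4.9 19.5] 9.9 pca 98.3
top amber 108 mean [0.3847 0.4551 0.1383] rect [384.7 456.4] [28.4 27.6] 89.4 pca 114.8
top ptr 10 mean [0.4977 0.0446 0.0683] rect [497.5  44.6] [ 3.9 16.9] 70.9 pca 160.1
side bartop 105 mean [0.5074 0.0381 0.0675] rect [508.6  39.6] [16.  49.1] 69.5 pca 159.1
side platetop 115 mean [0.5229 0.1773 0.0774] rect [523.9 178. ] [27.7 50.8] 82.4 pca 173.8
side cell 3318 mean [0.5032 0.0861 0.0235] rect [515.8 108.8] [290.4 149.8] 84.0 pca 87.4
side ytop 108 mean [ 0.436  -0.2204  0.1214] rect [ 437.1 -219.2] [29.3 14.4] 4.1 pca -172.8
side bigyel 669 mean [ 0.4073 -0.3264  0.1322] rect [ 411.7 -323.9] [19.6 41.1] 5.6 pca 99.9
bigmaxz 0.1516308842117613 -0.3026844723623391
side rack 1374 mean [ 0.4695 -0.2255  0.0723] rect [ 461.4 -216.6] [207.7  62.2] 5.2 pca 179.2
side red 14 mean [0.5011 0.0903 0.0256] rect [501.3  90.6] [ 7.9 17.6] 1.9 pca 89.8
side amber 110 mean [0.3832 0.4508 0.1344] rect [384.9 456.1] [31.2 28.9] 51.4 pca 145.3
side ptr 25 mean [0.5048 0.042  0.067 ] rect [510.5  41.3] [12.7 48.8] 66.8 pca 153.6
```

```bash
python3 -m jog '[[[1,-0.5,-0.45,0,0],[1,-1,-0.92,0,0],[1,-1,-0.92,0,0],[1,-1,-0.92,0,0],[1,-1,-0.92,0,0],[1,-1,-0.92,0,0],[1,-1,-0.92,0,0],[1,-1,-0.92,0,0],[1,-1,-0.92,0,0],[1,-1,-0.92,0,0]]]' 20
cat > go.py <<'E'
import sys
from h import *
# usage: x y z yaw(of tool y, deg) -> remaining in tool units
x,y,z,a=map(float,sys.argv[1:5]);s=get_state();M=R.from_rotvec(s['tool_rot']).as_matrix()
d=M.T@(np.array([x,y,z])-s['position'])/.04
c=np.degrees(np.arctan2(M[1,1],M[0,1]));t=(c-a+90)%180-90
print('t',round(s['time'],2),'shift',d.round(2),'turn units',round(t/5,2),'pos',np.round(s['position'],4),'yaw_y',c.round(2),'F',np.round(s['ft_force'],1),'q7',np.round(s['joint_positions'][6],2),'g',round(s['grip_width'],3),'tilt',M[:2,2].round(4))
E
python3 go.py .509 .040 .042 69.5
```

```text
time: 1.35
position: [0.4676, 0.127, 0.2224]
tool_rot: [-0.625, -3.079, -0.0]
ft_force: [1.3, 0.6, -0.2]
grip_width: 0.998
t 1.35 shift [-1.8  -1.6   4.51] turn units -0.49 pos [0.4676 0.127  0.2224] yaw_y 67.05 F [ 1.3  0.6 -0.2] q7 0.84 g 0.998 tilt [0.     0.0002]
```

```bash
python3 -m jog '[[[0.6,-1,-0.9,0,0],[0.6,-0.8,-0.7,0,0],[0.6,0,0,0.8,-0.5],[0.6,0,0,1,0],[0.6,0,0,1,0],[0.6,0,0,0.6,0],[0.6,0,0,0,0]]]'
python3 go.py .509 .040 .042 69.5
```

```text
time: 2.22
position: [0.5066, 0.0414, 0.0846]
tool_rot: [-0.557, -3.087, 0.003]
ft_force: [-0.8, -0.2, 0.4]
grip_width: 0.598
t 2.23 shift [-0.07 -0.01  1.06] turn units 0.01 pos [0.5066 0.0414 0.0846] yaw_y 69.53 F [-0.8 -0.2  0.4] q7 1.14 g 0.598 tilt [-0.0047 -0.0013]
```

```bash
python3 -m jog '[[[0.6,-0.05,0,0.6,0],[0.6,0,0,0.45,0],[0.4,0,0,0,0],[0,0,0,0,0],[0,0,0,0,0],[0,0,0,0,0],[0,0,0,0,0]]]' 30
python3 go.py .509 .040 .042 69.5
```

```text
time: 3.1
position: [0.5107, 0.0411, 0.045]
tool_rot: [0.558, 3.091, 0.001]
ft_force: [-0.5, -0.4, 2.1]
grip_width: 0.161
t 3.1 shift [ 0.03 -0.04  0.07] turn units 0.01 pos [0.5107 0.0411 0.045 ] yaw_y 69.53 F [-0.5 -0.4  2.1] q7 1.17 g 0.161 tilt [0.0006 0.0003]
```

```bash
python3 -m jog '[[[0,0,0,0,1],[0,0,0,0,1],[0,0,0,0,1],[0,0,0,0,1],[0,0,0,0,1],[0,0,0,0,1],[0,0,0,0,1],[0,0,0,0,1],[0,0,0,0,1],[0,0,0,0,1]]]'
python3 -m jog '[[[0,0,0,0,1],[0,0,0,0,1],[0,0,0,0,0],[0,0,0,0,0]]]'
python3 go.py .509 .040 .042 9.5
```

```text
time: 4.35
position: [0.5096, 0.0412, 0.0449]
tool_rot: [-1.814, -2.562, 0.001]
ft_force: [-4.3, -0.1, 5.1]
grip_width: 0.159
time: 4.85
position: [0.5093, 0.0412, 0.0449]
tool_rot: [-2.028, -2.396, 0.002]
ft_force: [-4.9, 0.1, 6.2]
grip_width: 0.159
t 4.85 shift [-0.03 -0.01  0.07] turn units 0.01 pos [0.5093 0.0412 0.0449] yaw_y 9.53 F [-4.9  0.1  6.2] q7 0.16 g 0.159 tilt [-0.0027  0.0007]
```

Release, lift clear, and look.

```bash
python3 -m jog '[[[0.6,0,0,0,0],[0.6,0,0,0,0],[0.6,0,0,0,0],[0.6,0,0,-0.6,0],[0.6,0,0,-1,0],[0.6,0,0,-1,0],[0.6,1,0,-1,-1],[0.6,1,0,-1,-1],[0.6,0,0,0,0]]]'
python3 - <<'E'
from h import *
for n in('side','top'):
    im,d=snap(n);P=cloud(n,d);X,Y,Z=P[...,0],P[...,1],P[...,2]
    m=(d>0)&(abs(X-.51)<.04)&(abs(Y-.04)<.04)&(Z>.062)&(Z<.075);q=P[m]
    if n=='side': save(cv2.resize(im[180:280,245:365],None,fx=5,fy=5,interpolation=cv2.INTER_CUBIC),'dial1.png')
    if len(q)>10:
        w,V=np.linalg.eigh(np.cov(q[:,:2].T));r=cv2.minAreaRect(q[:,:2].astype(np.float32)*1000)
        print(n,len(q),np.round(r,1) if 0 else r,np.degrees(np.arctan2(V[1,1],V[0,1])))
E
python3 go.py .4385 -.219 .2 95.3
```

```text
time: 5.98
position: [0.4949, 0.1235, 0.2318]
tool_rot: [1.803, 2.57, 0.01]
ft_force: [0.2, -1.1, -0.3]
grip_width: 0.599
side 103 ((508.7684631347656, 40.2034912109375), (15.082135200500488, 50.252994537353516), 10.29541301727295) 99.68207860887516
top 33 ((511.84814453125, 26.80976676940918), (13.277718544006348, 20.902315139770508), 10.65238094329834) 98.08228905278256
t 6.08 shift [-7.5  -4.13  0.71] turn units -15.15 pos [0.4939 0.1189 0.2284] yaw_y 19.54 F [ 0.4 -0.2 -0.7] q7 0.06 g 0.594 tilt [ 0.0005 -0.0003]
```

View pics/dial1.png

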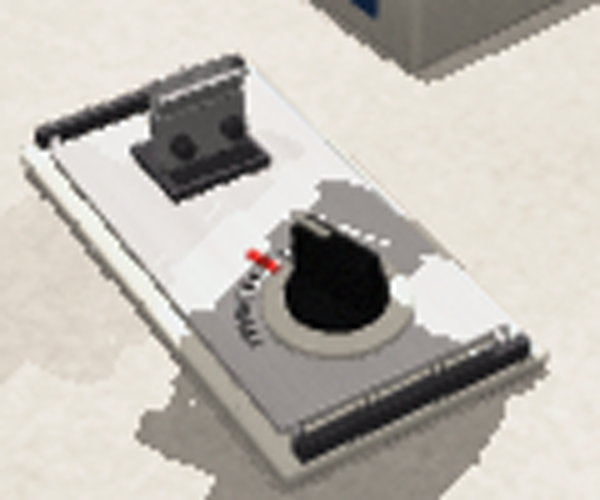

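Seen from the side, the bar lies at 99.7° and the mark is at 99.5°, so the dial is set. On to the blade.

```bash
python3 -m jog '[[[0.6,-0.7,-0.4,0,0],[0.6,-1,-0.55,0,0],[0.6,-1,-0.55,0,0],[0.6,-1,-0.55,0,0],[0.6,-1,-0.55,0,0],[0.6,-1,-0.55,0,0],[0.6,-1,-0.55,0,0],[0.6,-0.8,-0.43,0,0],[0.6,0,0,0,-1],[0.6,0,0,0,-1]]]'
python3 -m jog '[[[0.6,0,0,0,-1],[0.6,0,0,0,-1],[0.6,0,0,0,-1],[0.6,0,0,0,-1],[0.6,0,0,0,-1],[0.6,0,0,0,-1],[0.6,0,0,0,-1],[0.6,0,0,0,-1],[0.6,0,0,0,-1],[0.6,0,0,0,-1]]]'
python3 -m jog '[[[0.6,0,0,0.3,-1],[0.6,0,0,0.4,-1],[0.6,0,0,0,-1],[0.6,0,0,0,-0.15],[0.6,0,0,0,0]]]'
python3 go.py .438 -.219 .088 95.2
```

```text
time: 7.32
position: [0.4365, -0.2208, 0.227]
tool_rot: [-1.583, -2.711, 0.002]
ft_force: [1.0, -0.1, -0.1]
grip_width: 0.598
time: 8.57
position: [0.4367, -0.2201, 0.227]
tool_rot: [-0.287, -3.126, 0.001]
ft_force: [-0.0, -0.0, -0.9]
grip_width: 0.596
time: 9.2
position: [0.4378, -0.2195, 0.2001]
tool_rot: [0.14, -3.138, 0.0]
ft_force: [-0.7, -0.3, -0.7]
grip_width: 0.6
t 9.2 shift [-0.01  0.01  2.8 ] turn units -0.02 pos [ 0.4378 -0.2195  0.2001] yaw_y 95.12 F [-0.7 -0.3 -0.7] q7 2.04 g 0.6 tilt [-0.0009 -0.0001]
```

```bash
python3 -m jog '[[[0.45,0,0,0.8,0],[0.45,0,0,0.8,0],[0.45,0,0,0.7,0],[0.45,0,0,0.47,0],[0.3,0,0,0,0],[0,0,0,0,0],[0,0,0,0,0],[0,0,0,0,0]]]' 40
python3 go.py .438 -.219 .089 95.2
python3 - <<'E'
from h import *
im,d=snap('side');save(cv2.resize(im[200:390,290:450],None,fx=3,fy=3,interpolation=cv2.INTER_CUBIC),'grasp1.png')
E
```

```text
time: 10.2
position: [0.4392, -0.2189, 0.0906]
tool_rot: [-0.145, 3.136, 0.0]
ft_force: [-1.0, 0.5, 3.0]
grip_width: 0.157
t 10.2 shift [ 0.03 -0.    0.04] turn units 0.02 pos [ 0.4392 -0.2189  0.0906] yaw_y 95.29 F [-1.   0.5  3. ] q7 2.2 g 0.157 tilt [0.0018 0.0003]
```

View pics/grasp1.png

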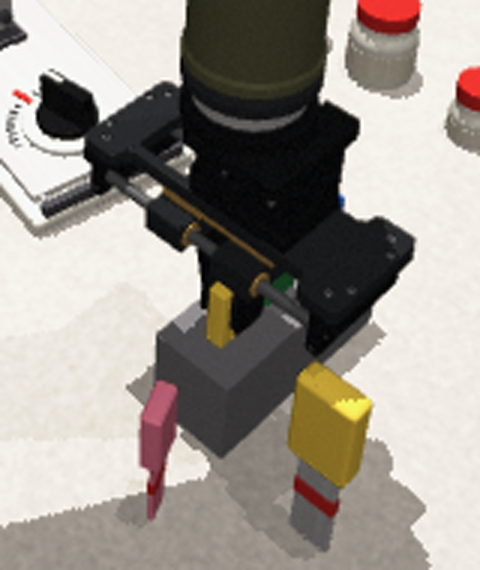

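Grasp holds (13.7 mm opening, on the rack's yellow handle). Lift, then re-measure the mouth with the dial set.

```bash
python3 -m jog '[[[0,0,0,-0.4,0],[0,0,0,-0.8,0],[0,0,0,-0.8,0],[0,0,0,-0.8,0],[0,0,0,-0.5,0],[0,0,0,0,0]]]'
python3 - <<'E'
from h import *
ax=np.radians(84.0);yv=np.array([np.cos(ax),np.sin(ax)]);xv=np.array([yv[1],-yv[0]])
for n in('side','top'):
    im,d=snap(n);P=cloud(n,d);X,Y,Z=P[...,0],P[...,1],P[...,2];np.savez(n+'1.npz',im=im,d=d)
    m=(d>0)&(abs(X-.523)<.05)&(abs(Y-.178)<.04)&(Z>.074)&(Z<.087);q=P[m]
    a=q[:,:2]@xv;b=q[:,:2]@yv
    r=cv2.minAreaRect(q[:,:2].astype(np.float32)*1000)
    print(n,len(q),r,'x',a.min().round(4),a.max().round(4),'yhist',np.histogram(b,bins=np.arange(b.min(),b.max()+.002,.002)),q[:,2].max())
    c=(a.min()+a.max())/2*xv+(b.min()+b.max())/2*yv;print('centre',c.round(4))
t=np.load('top1.npz')['im'];s=np.load('side1.npz')['im']
o=np.vstack([cv2.resize(t[200:240,265:315],(500,400)[:2],interpolation=cv2.INTER_CUBIC)[:290],cv2.resize(s[185:225,260:310],(500,300),interpolation=cv2.INTER_CUBIC)])
save(o,'mouth.png')
E
python3 go.py .5238 .180 .22 84
```

```text
time: 11.0
position: [0.4394, -0.2194, 0.2236]
tool_rot: [-0.144, 3.134, 0.0]
ft_force: [0.1, -0.3, -1.1]
grip_width: 0.153
side 99 ((524.1090087890625, 178.51901245117188), (22.751585006713867, 50.31069564819336), 83.45513153076172) x 0.4774 0.5277 yhist (array([10, 15, 11,  7,  1,  0,  0,  5, 13, 25,  7,  5]), array([0.22094162, 0.22294162, 0.22494162, 0.22694162, 0.22894162,
       0.23094162, 0.23294162, 0.23494162, 0.23694162, 0.23894162,
       0.24094162, 0.24294162, 0.24494162])) 0.08256838868302374
centre [0.5241 0.1786]
top 66 ((523.91259765625, 179.52606201171875), (20.332433700561523, 47.98249053955078), 84.02930450439453) x 0.4783 0.5263 yhist (array([13,  7,  9,  0,  0,  0,  4,  8, 12, 10,  3]), array([0.22313869, 0.22513869, 0.22713869, 0.22913869, 0.23113869,
       0.23313869, 0.23513869, 0.23713869, 0.23913869, 0.24113869,
       0.24313869, 0.24513869])) 0.08671705887922143
centre [0.5239 0.1795]
t 11.1 shift [-3.05  9.73  0.04] turn units 2.26 pos [ 0.4381 -0.2188  0.2215] yaw_y 95.28 F [ 0.3  0.5 -1.4] q7 2.02 g 0.156 tilt [-0.0001  0.0005]
```

View pics/mouth.png

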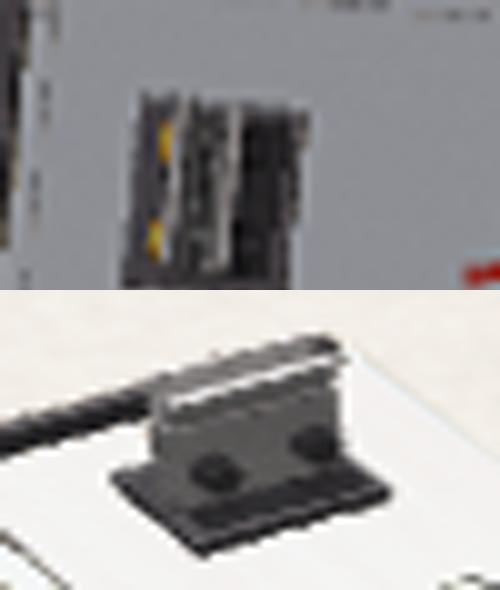

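```bash
python3 -m jog '[[[0,-0.15,0.5,0,0],[0,-0.3,0.95,0,0],[0,-0.3,0.95,0,0],[0,-0.3,0.95,0,0],[0,-0.35,1,0,0],[0,-0.35,1,0,0],[0,-0.35,1,0,0],[0,-0.3,0.95,0,0],[0,-0.3,0.95,0,0],[0,-0.25,0.9,0,0]]]'
python3 -m jog '[[[0,-0.1,0.5,0,0],[0,0,0,0,0.8],[0,0,0,0,0.8],[0,0,0,0,0.66],[0,0,0,0,0],[0,0,0,0,0]]]'
python3 go.py .524 .179 .168 84
```

```text
time: 12.35
position: [0.5216, 0.1575, 0.2201]
tool_rot: [0.145, -3.136, 0.002]
ft_force: [0.2, -0.5, -0.4]
grip_width: 0.155
time: 13.1
position: [0.5242, 0.1762, 0.2214]
tool_rot: [-0.164, -3.137, 0.001]
ft_force: [-0.6, 0.0, -0.0]
grip_width: 0.158
t 13.1 shift [0.01 0.07 1.34] turn units -0.0 pos [0.5242 0.1762 0.2214] yaw_y 84.0 F [-0.6  0.  -0. ] q7 1.16 g 0.158 tilt [-0.0005 -0.0005]
```

```bash
python3 -m jog '[[[0,0,0.07,0.4,0],[0,0,0,0.5,0],[0,0,0,0.42,0],[0,0,0,0,0],[0,0,0,0,0]]]'
python3 go.py .524 .179 .122 84
python3 - <<'E'
from h import *
im,d=snap('side');np.savez('side2.npz',im=im,d=d);P=cloud('side',d)
hs=cv2.cvtColor(im,cv2.COLOR_RGB2HSV);H,S,V=cv2.split(hs);X,Y,Z=P[...,0],P[...,1],P[...,2]
near=(d>0)&(abs(X-.524)<.05)&(abs(Y-.179)<.05)
red=near&((H<8)|(H>172))&(S>110)&(V>50)&(Z>.07)
yel=near&(H>18)&(H<35)&(S>110)
for nm,m in(('red',red),('yel',yel)):
    q=P[m];print(nm,len(q),q.mean(0).round(4),np.percentile(q,[2,98],axis=0).round(4).tolist() if len(q) else '')
save(cv2.resize(im[100:240,230:350],None,fx=4,fy=4,interpolation=cv2.INTER_CUBIC),'pre.png')
E
```

```text
time: 13.72
position: [0.525, 0.1796, 0.1693]
tool_rot: [0.165, 3.137, 0.0]
ft_force: [0.5, 0.1, -0.7]
grip_width: 0.156
t 13.72 shift [ 0.02 -0.02  1.18] turn units -0.0 pos [0.525  0.1796 0.1693] yaw_y 83.99 F [ 0.5  0.1 -0.7] q7 1.18 g 0.156 tilt [0.0006 0.0002]
red 29 [0.5231 0.1771 0.1271] [[0.5139, 0.1745, 0.1215], [0.5337, 0.18, 0.1322]]
yel 166 [0.5121 0.1732 0.2108] [[0.4866, 0.1356, 0.1532], [0.5352, 0.2136, 0.4942]]
```

View pics/pre.png

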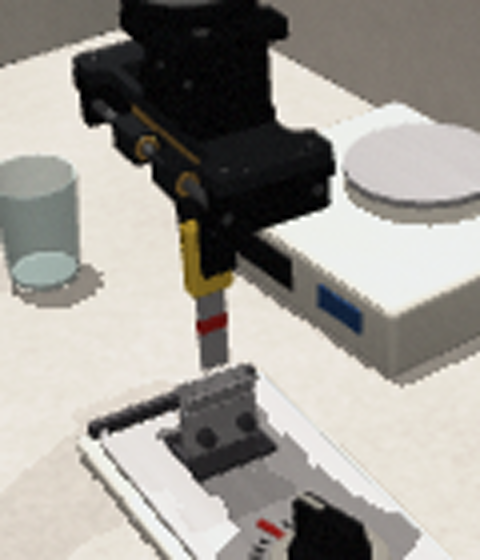

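Blade hangs upright over the mouth, with the band 42–43.5 mm below the TCP. Insert slowly.

```bash
python3 -m jog '[[[0,0,0,0.15,0],[0,0,0,0.15,0],[0,0,0,0.15,0],[0,0,0,0.12,0],[0,0,0,0.1,0],[0,0,0,0.1,0],[0,0,0,0,0]]]' 50
python3 go.py .524 .179 .123 84
```

```text
time: 14.65
position: [0.5256, 0.1799, 0.1391]
tool_rot: [0.165, 3.135, 0.002]
ft_force: [0.3, 0.4, 2.9]
grip_width: 0.16
t 14.65 shift [ 0.04 -0.03  0.4 ] turn units -0.0 pos [0.5256 0.1799 0.1391] yaw_y 83.99 F [0.3 0.4 2.9] q7 1.19 g 0.16 tilt [0.0022 0.0011]
```

```bash
python3 -m jog '[[[0,0,0,0.1,0],[0,0,0,0.1,0],[0,0,0,0.1,0],[0,0,0,0.1,0],[0,0,0,0,0],[0,0,0,0,0]]]'
cat > chk.py <<'E'
from h import *
import sys
im,d=snap('side');P=cloud('side',d)
hs=cv2.cvtColor(im,cv2.COLOR_RGB2HSV);H,S,V=cv2.split(hs);X,Y,Z=P[...,0],P[...,1],P[...,2]
near=(d>0)&(abs(X-.524)<.03)&(abs(Y-.179)<.02)
red=near&((H<8)|(H>172))&(S>110)&(V>50)&(Z>.06)
yel=near&(H>18)&(H<35)&(S>110)&(Z<.16)
for nm,m in(('red',red),('yel',yel)):
    q=P[m];print(nm,len(q),q.mean(0).round(4) if len(q) else '',np.percentile(q,[1,99],axis=0).round(4).tolist() if len(q) else '')
q=P[(d>0)&(abs(X-.509)<.04)&(abs(Y-.04)<.04)&(Z>.062)&(Z<.075)];w,v=np.linalg.eigh(np.cov(q[:,:2].T));print('dial bar',np.degrees(np.arctan2(v[1,1],v[0,1])),'goal 99.5')
save(cv2.resize(im[140:240,235:335],None,fx=6,fy=6,interpolation=cv2.INTER_CUBIC),sys.argv[1])
E
python3 chk.py in1.png; python3 go.py .524 .179 .123 84
```

```text
time: 15.4
position: [0.5259, 0.1798, 0.1232]
tool_rot: [0.165, 3.135, 0.002]
ft_force: [0.7, -0.0, 5.8]
grip_width: 0.159
red 25 [0.5256 0.1782 0.0805] [[0.515, 0.172, 0.0754], [0.5384, 0.1853, 0.0864]]
yel 111 [0.5173 0.1758 0.1293] [[0.5094, 0.1662, 0.1041], [0.5388, 0.1863, 0.1559]]
dial bar 100.52300063269251 goal 99.5
t 15.45 shift [ 0.05 -0.02  0.  ] turn units -0.0 pos [0.5259 0.1798 0.1232] yaw_y 83.98 F [ 1.1 -0.6  5.9] q7 1.2 g 0.161 tilt [0.0028 0.0009]
```

View pics/in1.png

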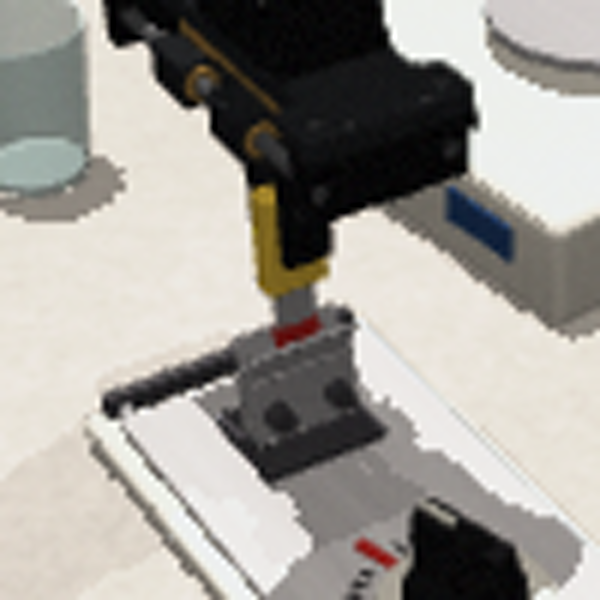

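```bash
python3 -c "
from bench import job; print(job.close_job())"
```

```text
the job is handed in; nothing more can be done
None
```

The dial is set to the red mark, and the small yellow-handled blade is held upright between the plates with its red band at the lips. I handed the job in at about 15.5 s while still gripping it.

**Dial:** I turned it clockwise 60°. The bar measured 99.7° right after release and 100.5° in the last picture, against 99.5° for the mark. The two readings differ by about 0.8°, which I took as measurement noise.

**Blade:** At the end the band's centre was at about 79.6 mm by arm position and 80.5 mm by camera, against the 80 mm lip edge. The upward force was 5.9 N, inside the 4–8 N drag range, and the grip was firm.

**Other objects:** I saw no contact with the other blades, jars, bottle or beaker, but I did not re-measure them after the moves. No check failed.

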